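Stow the flashlight and latch the bridge drawer for sea

TASK

Get this console drawer ready for sea: lay the flashlight down in its moulded bay in the open drawer (do not drop it in), lens head in the wide end of the bay and lying flat, then push the drawer shut without slamming it so that its push-push latch catches. The latch may have been tripped while the drawer stood open, and then the first press only makes the drawer spring back out, so let go after each press, check whether the drawer stayed shut, press again if it did not, and leave it shut and caught. Leave the mug and the eyepiece cap standing where they are and the slide rule in the drawer.

Things in the scene. Friction and masses are not known exactly. Their poses are not given: they have to be found in the camera images.
- drawer (a joint): The drawer's travel on its runners, m. About 0 = shut and caught (its front then stands 10 mm off the carcass, room for pressing); grows as it comes out towards the robot, to 0.25; can be pressed past shut to -0.0095, a hard stop. Starts 0.21 to 0.23 open. Rolls with about 2 N of friction, weighs about 2 kg, stays where it is left unless the latch pushes it.
- press_point (a point): Middle of the drawer front's outer face, 25 mm below its top edge: a good place to press. The hidden push-push latch acts over the last 33 mm and pushes out (press with 6 to 12 N). Ready latch: press to about -0.008, let go: caught at 0 to 0.002. Tripped: the drawer meets it at about 0.009; press to -0.001 (hard at -0.002), let go: it springs out to about 0.03 and is ready. Pressing a caught drawer to -0.008 frees it. Too short a press changes nothing.
- drawer_front (a point): Centre of the top edge of the drawer front's outer face; moves with the drawer. A plain upright beige panel without handle, 426 mm wide, 18 mm thick, top at height 142 mm, foot at 14 mm. Axes: x level into the cabinet (closing direction), y along the front, z up. The drawer's floor lies at height 35 mm; its side walls reach 115 mm.
- carcass (a point): Middle of the front edge of the cabinet's top, height 158 mm; fixed. Same axes as the drawer front. The carcass is 430 mm wide. With the drawer shut the outer face of the drawer front stands 28 mm before this edge.
- bay (a point): Centre of the flashlight's keyed bay in the drawer's grey liner, on its floor (height 43 mm, 8 mm above the drawer's floor); moves with the drawer. Axes: x along the bay, into the cabinet, towards its wide end; z up. 185 mm long (x -92.5 to 92.5). Narrow end x -92.5 to -40, 42 mm wide; wide end x 32 to 92.5, 58 mm wide; walls 20 mm high. Between them a finger space 118 mm wide, open to the drawer's floor.
- sextant (a point): Middle of the aluminium sextant fixed in the drawer under a chrome clip, on the -y side of the bay; about 180 mm across, its top at height 125 mm, its nearest part about 95 mm from the bay's centre line. A bystander.
- flash_centre (a point): The loose red plastic flashlight, 176 mm long: half-way along it, 18 mm above its flat underside. Axes: x along it towards the lens head, y across, z up. Barrel 36 mm wide and high, x -88 to 36 mm; head 52 mm wide, 46 mm high, x 36 to 88. Both share the flat underside: it lies level and does not roll. About 0.22 kg. Starts on the work surface left or right of the drawer.
- flash_head (a point): The lens end of the flashlight, 88 mm from its centre point along its x axis, at the same height.
- mug_centre (a point): White mug, 80 mm wide, 92 mm high, standing on the work surface on the other side of the drawer from the flashlight: a point on its axis half-way up. A bystander.
- eyecap_centre (a point): Black rubber eyepiece cap, 62 mm wide, 24 mm high, lying on the carcass top, left of the middle: its centre. A bystander.
- sliderule_centre (a point): Steel slide rule, 200 x 34 x 5 mm, lying in the drawer's channel on the +y side of the bay: its centre. A bystander that rides in the drawer.
Things that resemble listed ones, but are neither listed nor needed, are in the scene too. Several things look just like the part that bears flash_centre: the one meant starts farthest from the robot's base.

How it is judged:
On the way:
1. the flashlight lies flat in its bay, head in the wide end, let go, with the drawer still open (x of flash_centre in the frame of bay between -0.008 and 0.008 m and y of flash_centre in the frame of bay between -0.006 and 0.006 m and z of flash_centre in the frame of bay between 0.01 and 0.024 m and x of flash_head in the frame of bay above 0.05 m and angle between the x axis of flash_centre and the x axis of bay, either way round below 0.1 rad and angle between flash_centre's own z axis and vertical below 0.1 rad and value of joint drawer above 0.06 m and contact force between the fingers and flashlight below 0.1 N), for 0.2 s.
At the end, for the whole second after the job is handed in: The drawer stays shut and caught by itself (travel between -3 and +4 mm, still), the flashlight lies in its bay within 8 mm lengthwise and 6 mm sideways, flat and in line within 0.1 rad, head in the wide end, and the slide rule lies in the drawer (value of joint drawer between -0.003 and 0.004 m and velocity of joint drawer between -0.01 and 0.01 m/s and x of flash_centre in the frame of bay between -0.008 and 0.008 m and y of flash_centre in the frame of bay between -0.006 and 0.006 m and z of flash_centre in the frame of bay between 0.01 and 0.024 m and x of flash_head in the frame of bay above 0.05 m and angle between the x axis of flash_centre and the x axis of bay, either way round below 0.1 rad and angle between flash_centre's own z axis and vertical below 0.1 rad and z of sliderule_centre in the frame of bay below 0.03 m); the robot touches nothing.
It fails at once if the drawer is slammed (closing faster than 0.6 m/s) (velocity of joint drawer below -0.6 m/s).
It fails at once if the flashlight is dropped (falls free faster than 0.8 m/s, that is from more than about 3 cm) (linear speed of flashlight above 0.8 m/s and contact force between the fingers and flashlight below 0.05 N).
It fails at once if the mug is moved more than 30 mm or tipped (distance of mug_centre from where it was at the start of the episode above 0.03 m or angle between mug_centre's own z axis and vertical above 0.4 rad).
It fails at once if the eyepiece cap is moved more than 30 mm (distance of eyecap_centre from where it was at the start of the episode above 0.03 m).
It also fails if it takes over 67 s, if anything falls off the work surface, if the arm or the gripper's body presses on something with over 40 N, if the wrist force passes 120 N, or if a joint passes its speed limit or range.

ROBOT

A 6-joint arm with a two-finger parallel gripper is mounted at the origin on the work surface. World frame = base frame: x ahead of the robot, y to its left, z up, the work surface at z = 0. Lengths are in m, angles in rad, forces in N, time in s.
With the tool pointing down it reaches from about 0.35 to 0.85 m from the base axis. Payload 8.1 kg.
Tool frame: the origin (TCP) lies at the very end of the fingers, on their centre line; the grasp point (between the pads) lies robot.tcp_to_grasp behind it (robot.tcp_to_grasp is the distance from the TCP to the grasp point, in m); z points along the fingers, y is the line along which they close (so a half turn about z gives the same grasp; the last joint's range is limited). The gripper opens to 93 mm and grips with 3 to 60 N. Pads are 15 mm wide; open, the fingers measure 128 mm over their backs; the gripper's body (75 mm by 188 mm) begins 65 mm behind the grasp point.
Start: joints at [1.263, 0.13, 1.488, -0, 1.523, -0.085], TCP at [0.133, 0.585, 0.219] pointing down, gripper open.
Joint ranges: [-2.96, 2.96], [-0.89, 2.26], [0.02, 2.5], [-1.34, 4.48], [0, 2.73], [-2.66, 2.66]. Speed limits (rad/s): [2.39, 2.39, 2.79, 3.14, 3.14, 3.14].

INTERFACE

Orientations are given as a rotation vector (axis times angle).
In Python, from plant import robot gives the robot as it stands. The module is installed in compiled form; this text tells all that it offers.
- The arm moves only by the shell command python3 -m pendant 'ROWS' [FORCE]. ROWS is JSON, a list that holds one entry, the list of rows, each a list of 5 numbers: the opening, from 0 (shut) to 1 (fully open), then the shift along the tool's x, y, z in cm, then the turn about the tool's z in degrees. In form: [[[fingers, x, y, z, roll], ...]]. A call has 1 to 8 rows; each row shifts and turns the commanded pose from where the row before left it, along the tool's axes as they then stand; what a row does not reach is not made up. A row lasts 1/10 s, in which the tool goes at most 50 mm and 8.59 degrees, less where a joint would pass 70% of its speed; a pose out of reach is approached as far as the arm can. A call is refused whole if a number of a shift passes 5 or a number of a turn 8.59, either way. A call with a gripper value outside its range is refused whole. The fingers move at their own pace and stop on an object; FORCE is the grip in N (left out, the last holds). Time passes only in rows, so rows that do not move let the fingers close. It gives the time, the measured TCP pose, the force, the opening and the grip force at its end, in the units of the state.
- robot.read_state(): the state, without advancing time (a new reading comes with each control period).
- robot.read_camera(name): name is "side" or "top" or "wrist"; returns a dict with "img" (400x640x3 uint8, blue, green, red), "K" (3x3 intrinsics, pixels), "k1" (the pictures are not rectified: a ray, as slopes to the right and down, at radius r is drawn at 1 + k1 r^2 times it, then the intrinsics apply), "pose" (4x4, takes a point from camera to world coordinates). Camera axes: x right, y up, looking along -z (the intrinsics and any distortion apply to the point x, -y, -z); pixel columns grow to the right and rows downward; lengths in m; the calibration is good to about 2 mm. A picture is of the moment at which its call begins. There is no depth.
- robot.close_job(): hands the job in; it is judged then, once.
The state is a dict: "t": time; "q": joint angles; "dq": joint speeds; "joint_torque": joint torques, N m; "tool_pos": TCP position; "orientation": TCP orientation; "force": force on the tool from outside, world axes, zero at the start; "wrist_torque": the same for the moment, N m; "opening": finger opening in m; "gripper_force": force on a finger pad.
Only numpy, scipy, OpenCV 4.12 (cv2) and the standard library are available. Lean on these libraries where they do the work, as an engineer would, in place of code of your own. Each camera call takes 0.05 s, during which the arm holds its last target. There are 200 camera calls.

## Working session

There is one attempt and no reset: what is moved stays moved. The work goes in short steps, Python scripts to look and compute and a shell command to move; the robot and the scene stay as the last step left them, time stands still between calls to the robot, and variables do not carry over. Pictures are saved under pics/ and viewed, at most 10 in all, crops included, and the job is handed in when it is done.

```bash
mkdir -p pics; cat > h.py <<'E'
from plant import robot
import numpy as np, cv2
from scipy.spatial.transform import Rotation as R
def ray(c,px):
    K=c["K"]; k=c["k1"]
    p=cv2.undistortPoints(np.array([[px]],float),K,np.array([k,0,0,0,0.]))[0,0]
    d=c["pose"][:3,:3]@np.array([p[0],-p[1],-1]); return c["pose"][:3,3],d/np.linalg.norm(d)
def onz(c,px,z):
    o,d=ray(c,px); return o+d*(z-o[2])/d[2]
def proj(c,P):
    T=np.linalg.inv(c["pose"]); p=T[:3,:3]@np.array(P)+T[:3,3]; x,y=p[0]/-p[2],-p[1]/-p[2]
    s=1+c["k1"]*(x*x+y*y); K=c["K"]; return np.array([K[0,0]*x*s+K[0,2],K[1,1]*y*s+K[1,2]])
def st():
    s=robot.read_state(); print(round(s["t"],2),np.round(s["tool_pos"],4),np.round(R.from_rotvec(s["orientation"]).as_matrix(),3).tolist(),"F",np.round(s["force"],1),"op",round(s["opening"],4),s["gripper_force"]); return s
E
python3 - <<'E'
from h import *
st(); print(robot.tcp_to_grasp)
import pickle
cs={}
for n in("top","side"):
    c=robot.read_camera(n); cs[n]=c; cv2.imwrite(f"pics/{n}0.png",c["img"]); print(n,np.round(c["pose"],3).tolist(),c["K"].tolist(),c["k1"])
pickle.dump(cs,open("c0.pkl","wb"))
E
```

```text
0.0 [0.1324 0.5846 0.2176] [[-0.975, 0.221, -0.001], [0.221, 0.975, -0.002], [0.0, -0.002, -1.0]] F [-0.3  0.   0.6] op 0.093 0.0
0.0188
top [[0.01, 0.994, -0.107, 0.479], [-1.0, 0.009, -0.012, 0.006], [-0.011, 0.107, 0.994, 1.08], [0.0, 0.0, 0.0, 1.0]] [[365.8942294349992, 0.0, 317.5936909847444], [0.0, 365.8942294349992, 202.8568167721461], [0.0, 0.0, 1.0]] -0.026615500706329374
side [[0.97, 0.155, -0.188, 0.369], [-0.243, 0.659, -0.712, -0.662], [0.014, 0.736, 0.676, 0.763], [0.0, 0.0, 0.0, 1.0]] [[390.3801654742719, 0.0, 319.1142882161822], [0.0, 390.3801654742719, 203.15269910593705], [0.0, 0.0, 1.0]] -0.03561734180003496
```

View pics/top0.png

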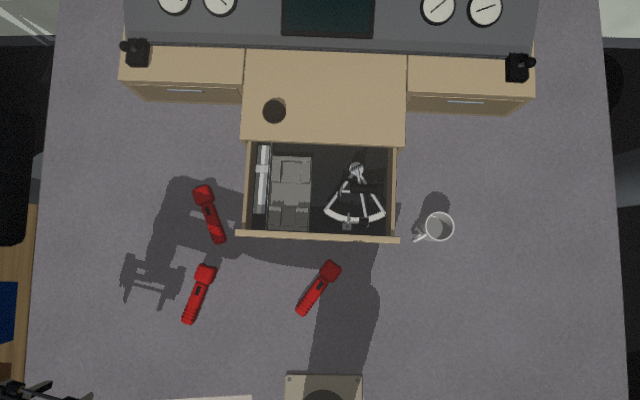

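View pics/side0.png

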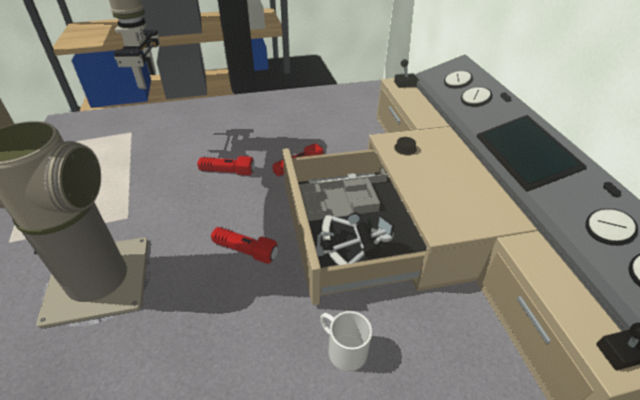

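Top view: three red flashlights, at (208,213), (198,293) and (318,287). The base is at about (323,390), so (208,213), head at (203,190), is farthest and fits the description. The drawer front runs from (236,233) to (399,240). The liner with the bay is at about (291,192), the slide rule at (263,177), the sextant at (355,197), the mug at (439,227) and the cap at (274,111). Next I'll measure and confirm in a crop.

```bash
python3 - <<'E'
from h import *
import pickle
cs=pickle.load(open("c0.pkl","rb")); c=cs["top"]; im=c["img"].astype(int)
m=((im[...,2]>90)&(im[...,1]<60)&(im[...,0]<70)).astype(np.uint8)
m=cv2.morphologyEx(m,cv2.MORPH_CLOSE,np.ones((5,5)))
n,l,s,ce=cv2.connectedComponentsWithStats(m)
for i in range(1,n):
    if s[i,4]<150: continue
    ys,xs=np.where(l==i)
    P=np.array([onz(c,(x,y),0.03)[:2] for x,y in zip(xs,ys)])
    box=cv2.minAreaRect(P.astype(np.float32)*1000)
    print(ce[i],s[i,4],"centroid",P.mean(0).round(3),"dist",np.hypot(*P.mean(0)).round(3),box)
for nm,px,z in [("frontL",(236,236),.142),("frontR",(399,243),.142),("carcL",(241,141),.158),("carcR",(404,146),.158),("mug",(439,217),.092),("cap",(274,111),.182)]:
    print(nm,onz(c,px,z).round(3))
a=cv2.resize(c["img"][165:250,180:260],None,fx=5,fy=5,interpolation=cv2.INTER_CUBIC)
b=cv2.resize(c["img"][140:250,230:330],None,fx=4,fy=3.8636,interpolation=cv2.INTER_CUBIC)
cv2.imwrite("pics/crop0.png",np.hstack([a,cv2.convertScaleAbs(b[:425],alpha=1.6)]))
E
```

```text
[201.55021834 194.26200873] 229 centroid [0.614 0.357] dist 0.71 ((610.0265502929688, 358.4924621582031), (56.582115173339844, 47.04853057861328), 2.436903953552246)
[213.45583039 227.24028269] 283 centroid [0.519 0.318] dist 0.608 ((523.7147827148438, 321.30889892578125), (98.17617797851562, 31.711376190185547), 26.726247787475586)
[316.34732272 289.2431259 ] 691 centroid [0.347 0.02 ] dist 0.348 ((344.8602600097656, 18.167041778564453), (41.489498138427734, 166.19497680664062), 54.87398910522461)
[196.93974359 292.74358974] 780 centroid [0.333 0.358] dist 0.489 ((325.12738037109375, 356.3177490234375), (52.83218002319336, 165.88946533203125), 74.3041000366211)
frontL [0.492 0.226 0.142]
frontR [ 0.479 -0.191  0.142]
carcL [0.738 0.217 0.158]
carcR [ 0.728 -0.204  0.158]
mug [ 0.55  -0.311  0.092]
cap [0.81  0.13  0.182]
```

View pics/crop0.png

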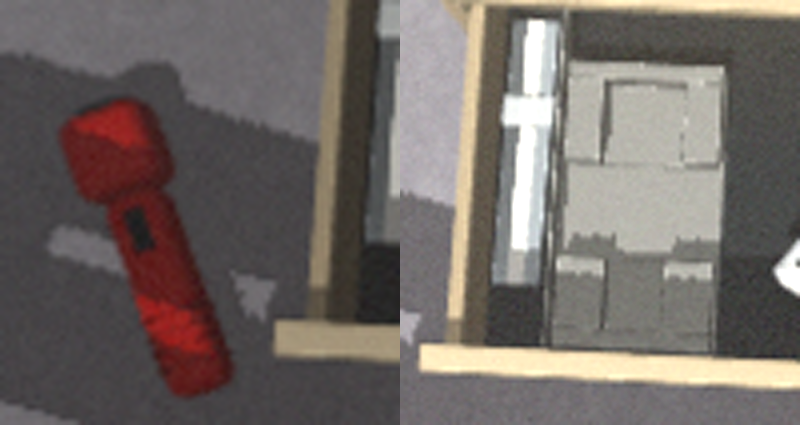

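The crop confirms the red flashlight, head at about (203,193) and tail at (220,243). It also shows the bay in the grey liner, with its wide end at about (291,172) towards the cabinet. I'm going above the flashlight.

```bash
python3 -m pendant '[[[1,-2,-0.6,0,0],[1,-3.2,-1,0,0],[1,-3.2,-1,0,0],[1,-3.2,-1,0,0],[1,-3.2,-1,0,0],[1,-3.2,-1,0,0],[1,-3.2,-1,0,0],[1,-3.2,-1,0,0]]]' 
python3 -m pendant '[[[1,-3.2,-1,0,0],[1,-3.2,-1,0,0],[1,-3.2,-1,0,0],[1,-3.2,-1,0,0],[1,-3.2,-1,0,0],[1,-3.2,-1,0,0],[1,-2,-0.7,0,0],[1,-1,-0.4,0,0]]]' 
python3 -m pendant '[[[1,0,0,0,-7],[1,0,0,0,-7],[1,0,0,0,-7],[1,0,0,0,-7],[1,0,0,0,-7],[1,0,0,0,0],[1,0,0,0,0]]]' 
python3 - <<'E'
from h import *
st(); c=robot.read_camera("wrist"); cv2.imwrite("pics/w1.png",c["img"])
import pickle; pickle.dump(c,open("w1.pkl","wb")); print(c["pose"].round(3).tolist(),c["K"][0,0],c["k1"])
E
```

```text
t: 0.9
tool_pos: [0.3546, 0.4561, 0.2182]
orientation: [-0.349, -3.122, 0.001]
force: [-0.1, 0.1, -0.1]
opening: 0.0927
gripper_force: 0.0
t: 1.7
tool_pos: [0.5556, 0.3376, 0.2179]
orientation: [-0.352, -3.121, 0.001]
force: [-0.3, 0.4, -0.1]
opening: 0.0932
gripper_force: 0.0
t: 2.4
tool_pos: [0.554, 0.3394, 0.2186]
orientation: [0.601, -3.083, -0.0]
force: [0.3, 0.7, 0.6]
opening: 0.0927
gripper_force: 0.0
2.4 [0.554  0.3394 0.2186] [[-0.927, -0.376, -0.0], [-0.376, 0.927, 0.0], [0.0, 0.0, -1.0]] F [0.3 0.7 0.6] op 0.0927 0.0
[[-0.376, -0.889, -0.261, 0.481], [0.927, -0.36, -0.106, 0.309], [0.0, -0.281, 0.96, 0.385], [0.0, 0.0, 0.0, 1.0]] 315.7892709179314 0.01011577427632268
```

View pics/w1.png

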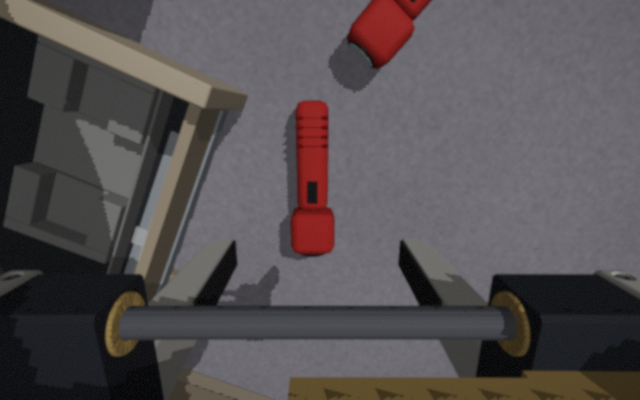

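Wrist view: our flashlight stands nearly straight, tail at (312,101), head end at (313,254). Another flashlight lies clear at (385,30), and the drawer's left corner is at (205,100).

```bash
cat > fl.py <<'E'
from h import *
def flash(c,ymax=275,zt=0.0,umin=0,umax=640):
    im=c["img"].astype(int)
    m=((im[...,2]>90)&(im[...,1]<60)&(im[...,0]<70)).astype(np.uint8); m=cv2.morphologyEx(m,cv2.MORPH_CLOSE,np.ones((9,9)))
    n,l,s,ce=cv2.connectedComponentsWithStats(m)
    return m,l,s,ce
E
python3 - <<'E'
from fl import *
import pickle
c=pickle.load(open("w1.pkl","rb"))
m,l,s,ce=flash(c)
i=l[170,312]; ys,xs=np.where(l==i); print(s[i],ce[i])
# centreline: row midpoints
def mid(v): r=xs[ys==v]; return (r.min()+r.max())/2, r.max()-r.min()+1
y0,y1=ys.min(),ys.max()
for v in (y0+8,y0+30,y0+60,y1-30,y1-20,y1-10): print(v,mid(v))
tail=onz(c,(mid(y0+8)[0],y0),.018); head=onz(c,(mid(y1-20)[0],y1+1),.023)
headhi=onz(c,(mid(y1-20)[0],y1+1),.046);tailhi=onz(c,(mid(y0+8)[0],y0),.036)
print(tail,head,np.hypot(*(head-tail)[:2]),tailhi,headhi)
a=onz(c,(mid(y0+10)[0],y0+10),.03); b=onz(c,(mid(y1-20)[0],y1-20),.035); d=b-a; print("angle",np.degrees(np.arctan2(d[1],d[0])))
E
```

```text
[ 292  101   42  153 4748] [312.56213142 180.94250211]
109 (np.float64(312.0), np.int64(31))
131 (np.float64(312.0), np.int64(31))
161 (np.float64(312.5), np.int64(30))
223 (np.float64(312.5), np.int64(42))
233 (np.float64(312.5), np.int64(42))
243 (np.float64(313.0), np.int64(41))
[0.47407414 0.30015409 0.018     ] [0.64334449 0.36855418 0.023     ] 0.18256786531863436 [0.47440315 0.30059263 0.036     ] [0.63300615 0.36477246 0.046     ]
angle 22.058507878709673
```

```bash
python3 -m pendant '[[[1,0,-0.6,3,0],[1,0,0,4,0],[1,0,0,4,0],[1,0,0,4,0],[1,0,0,3,0],[1,0,0,2,0],[1,0,0,1,0],[1,0,0,0,0]]]' 20
python3 -m pendant '[[[0.2,0,0,0,0],[0.2,0,0,0,0],[0.2,0,0,0,0],[0,0,0,0,0],[0,0,0,0,0],[0,0,0,0,0],[0,0,0,0,0]]]' 20
```

```text
t: 3.25
tool_pos: [0.5556, 0.3328, 0.007]
orientation: [0.603, -3.08, 0.001]
force: [-0.2, 1.7, 0.4]
opening: 0.0932
gripper_force: 0.0
t: 3.95
tool_pos: [0.5568, 0.3333, 0.0087]
orientation: [-0.606, 3.083, 0.0]
force: [-0.5, -0.1, -0.9]
opening: 0.0419
gripper_force: 0.0
```

```bash
python3 -m pendant '[[[0,0,0,0,0],[0,0,0,0,0],[0,0,0,0,0],[0,0,0,0,0]]]' 20
python3 -m pendant '[[[0,0,0,-1,0],[0,0,0,-3,0],[0,0,0,-4,0],[0,0,0,-4,0],[0,0,0,-4,0],[0,0,0,-3,0],[0,0,0,-1,0],[0,0,0,0,0]]]'
python3 - <<'E'
from h import *
st(); c=robot.read_camera("wrist"); cv2.imwrite("pics/w2.png",c["img"])
c=robot.read_camera("top"); import pickle; pickle.dump(c,open("t2.pkl","wb"))
# bay from initial top view, drawer axis
c0=pickle.load(open("c0.pkl","rb"))["top"]
for nm,px,z in [("wideEnd",(291.5,161.5),.063),("wideL",(281.7,172),.063),("wideR",(301.3,172),.063),("narL",(281.2,215),.063),("narR",(296,215),.063)]: print(nm,onz(c0,px,z).round(4))
E
```

```text
t: 4.35
tool_pos: [0.5568, 0.3333, 0.0086]
orientation: [0.606, -3.083, -0.0]
force: [-0.6, 1.0, 0.6]
opening: 0.0363
gripper_force: 20.0
t: 5.15
tool_pos: [0.5577, 0.3337, 0.2106]
orientation: [-0.605, 3.079, 0.001]
force: [0.5, -0.6, -3.3]
opening: 0.036
gripper_force: 20.0
5.15 [0.5577 0.3337 0.2106] [[-0.926, -0.378, 0.003], [-0.378, 0.926, 0.001], [-0.003, 0.0, -1.0]] F [ 0.5 -0.6 -3.3] op 0.036 19.999282658100128
wideEnd [0.7056 0.0935 0.063 ]
wideL [0.6752 0.1207 0.063 ]
wideR [0.6756 0.0652 0.063 ]
narL [0.5534 0.1195 0.063 ]
narR [0.5538 0.0782 0.063 ]
```

```bash
python3 -m pendant '[[[0,0,0,0,6],[0,0,0,0,6],[0,0,0,0,6],[0,0,0,0,6],[0,-1,-2,0,0],[0,-1,-3,0,0],[0,-1,-3,0,0],[0,-1,-3,0,0]]]'
python3 -m pendant '[[[0,-1,-2,0,0],[0,-1,-1.2,0,0],[0,0,0,0,0],[0,0,0,0,0]]]'
python3 - <<'E'
from h import *
import pickle
st(); c=robot.read_camera("wrist"); cv2.imwrite("pics/w3.png",c["img"]);pickle.dump(c,open("w3.pkl","wb"))
E
```

```text
t: 6.05
tool_pos: [0.592, 0.2207, 0.2049]
orientation: [-0.048, -3.136, 0.003]
force: [-0.4, -0.1, -1.9]
opening: 0.0361
gripper_force: 20.0
t: 6.45
tool_pos: [0.6118, 0.1898, 0.2071]
orientation: [-0.049, -3.139, -0.0]
force: [-0.4, 0.8, -1.5]
opening: 0.0358
gripper_force: 20.0
6.45 [0.6118 0.1898 0.2071] [[-1.0, 0.031, -0.002], [0.031, 1.0, 0.0], [0.002, -0.0, -1.0]] F [-0.4  0.8 -1.5] op 0.0358 19.999381005764008
```

View pics/w3.png

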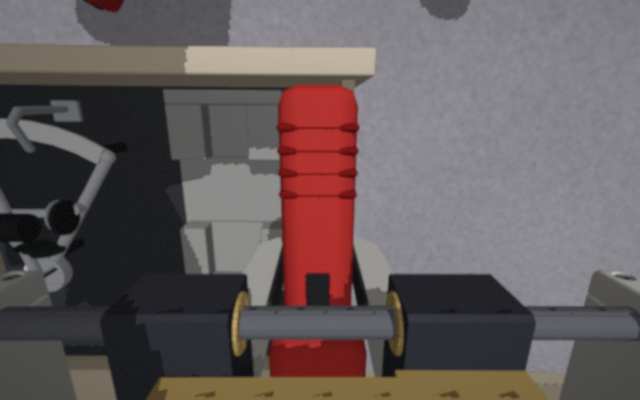

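Wrist view: the flashlight is held straight, and the drawer front's outer edge is at rows 45–85. The bay's -y blocks are the narrow one at columns 165–210, rows 92–158, and the wide one from (180,222) down. I'll enlarge the visible half to read the edges.

```bash
python3 - <<'E'
from h import *
import pickle
c=pickle.load(open("w3.pkl","rb"))
a=cv2.resize(c["img"][80:280,150:290],None,fx=4,fy=3,interpolation=cv2.INTER_CUBIC)
a=(255*(a/255.)**0.6).astype(np.uint8)
cv2.imwrite("pics/w3c.png",a)
print(c["pose"].round(3).tolist())
E
```

```text
[[0.031, -0.96, -0.279, 0.533], [1.0, 0.03, 0.008, 0.191], [0.001, -0.279, 0.96, 0.373], [0.0, 0.0, 0.0, 1.0]]
```

View pics/w3c.png

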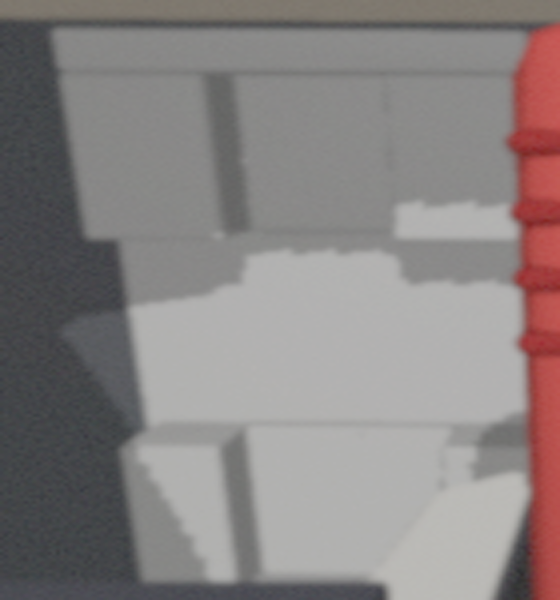

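```bash
python3 - <<'E'
from h import *
import pickle
c=pickle.load(open("w3.pkl","rb"))
g=lambda x,y,z: onz(c,(150+x/4,80+y/3),z)
e=np.radians(-1.8)
def w(n,x,y,z):
    p=g(x,y,z); print(n,p.round(4),"rot",(R.from_euler('z',-e).as_matrix()@p).round(4)[:2])
w("nar -y top a",203,75,.063);w("nar -y top b",222,238,.063);w("nar -y flo a",235,75,.043);w("nar -y flo b",248,235,.043)
w("nar +y top a",386,75,.063);w("nar +y top b",395,235,.063)
w("wide -y top a",220,445,.063);w("wide -y top b",236,580,.063);w("wide -y flo a",247,428,.043);w("wide -y flo b",262,575,.043)
w("wide +y top",443,455,.063);w("wide +y top2",441,485,.063)
w("wide x32 flo",300,425,.043);w("nar x-40 top",300,239,.063);w("nar x-92.5 flo",300,74,.043)
w("wide x92",300,578,.043)
for P in [(0.05,84),(.3,84)]: pass
for u in (200,350): print("front outer/top", onz(c,(u,46),.142).round(4), onz(c,(u,76),.142).round(4))
# flashlight in hand: barrel row midpoints
im=c["img"].astype(int); m=(im[...,2]>110)&(im[...,1]<70)&(im[...,0]<80)
for v in (105,140,210,235):
    r=np.where(m[v,250:400])[0]+250; print(v,r.min(),r.max(),onz(c,((r.min()+r.max())/2,v),.235-.018-.01).round(4))
print(onz(c,(318,86),.217))
E
```

```text
nar -y top a [0.5247 0.0825 0.063 ] rot [0.5219 0.0989]
nar -y top b [0.5756 0.0802 0.063 ] rot [0.5728 0.0983]
nar -y flo a [0.5244 0.0834 0.043 ] rot [0.5215 0.0998]
nar -y flo b [0.5775 0.08   0.043 ] rot [0.5747 0.0981]
nar +y top a [0.526  0.1253 0.063 ] rot [0.5218 0.1417]
nar +y top b [0.5759 0.1227 0.063 ] rot [0.5718 0.1407]
wide -y top a [0.6476 0.0703 0.063 ] rot [0.6451 0.0906]
wide -y top b [0.7    0.0678 0.063 ] rot [0.6975 0.0898]
wide -y flo a [0.6486 0.0708 0.043 ] rot [0.646  0.0911]
wide -y flo b [0.7089 0.0677 0.043 ] rot [0.7064 0.0899]
wide +y top [0.6532 0.1282 0.063 ] rot [0.6489 0.1487]
wide +y top2 [0.6645 0.1268 0.063 ] rot [0.6602 0.1476]
wide x32 flo [0.6479 0.0856 0.043 ] rot [0.6449 0.1059]
nar x-40 top [0.5765 0.0993 0.063 ] rot [0.5731 0.1173]
nar x-92.5 flo [0.5246 0.0996 0.043 ] rot [0.5212 0.1161]
wide x92 [0.7105 0.0785 0.043 ] rot [0.7077 0.1008]
front outer/top [0.4897 0.1148 0.142 ] [0.5081 0.1123 0.142 ]
front outer/top [0.4927 0.2145 0.142 ] [0.5112 0.2144 0.142 ]
105 280 356 [0.5305 0.1918 0.207 ]
140 281 355 [0.5478 0.1913 0.207 ]
210 284 353 [0.5858 0.1904 0.207 ]
235 285 352 [0.6006 0.1899 0.207 ]
[0.52223519 0.19205894 0.217     ]
```

```bash
python3 -m pendant '[[[0,-0.1,-1.4,0,0],[0,-0.2,-2.5,0,0],[0,-0.3,-2.5,0,0],[0,-0.2,-1.5,0,0],[0,-0.1,-1,0,0],[0,0,0,2,0],[0,0,0,4,0],[0,0,0,3,0]]]'
python3 -m pendant '[[[0,0,0,2,0],[0,0,0,1,0],[0,0,0,0,0],[0,0,0,0,0]]]'
python3 - <<'E'
from h import *
import pickle
st(); c=robot.read_camera("wrist"); cv2.imwrite("pics/w4.png",c["img"]);pickle.dump(c,open("w4.pkl","wb"))
a=robot.read_camera("side")["img"]; 
cv2.imwrite("pics/w4c.png",np.hstack([cv2.convertScaleAbs(c["img"][60:360,130:530],alpha=1.5),cv2.resize(a[130:290,270:470],(400,320))[:300]]))
E
```

```text
t: 7.3
tool_pos: [0.6184, 0.1006, 0.1172]
orientation: [0.048, 3.141, 0.001]
force: [-0.7, 0.3, -3.1]
opening: 0.0358
gripper_force: 20.0
t: 7.7
tool_pos: [0.6194, 0.1006, 0.0899]
orientation: [0.048, 3.14, 0.0]
force: [0.0, -0.2, -2.7]
opening: 0.0361
gripper_force: 20.0
7.7 [0.6194 0.1006 0.0899] [[-1.0, 0.03, 0.002], [0.03, 1.0, 0.0], [-0.002, 0.0, -1.0]] F [ 0.  -0.2 -2.7] op 0.0361 19.9992835521698
```

View pics/w4c.png

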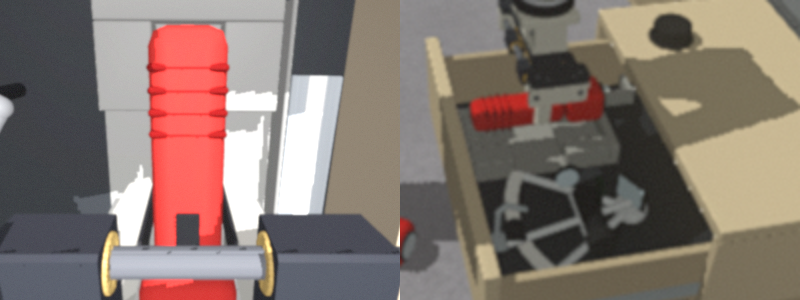

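Wrist crop: the tail is over the narrow channel, whose corners show at crop (150,22) and (224,22). Liner blocks show evenly on both sides, at columns 98 and 275.

```bash
python3 - <<'E'
from h import *
import pickle
c=pickle.load(open("w4.pkl","rb")); print(c["pose"][:3,3])
g=lambda x,y,z: onz(c,(130+x,60+y),z).round(4)
print("groove end flo",g(187,22,.043),"tops L/R",g(151,22,.063),g(224,22,.063))
print("blocks at x=-40 top L,R",g(106,109,.063),g(276,109,.063))
print("tail",g(187,27,.1),g(187,27,.117))
im=c["img"].astype(int); m=(im[...,2]>110)&(im[...,1]<70)&(im[...,0]<80)
for v in (105,130,180,200):
    r=np.where(m[v,250:400])[0]+250; print(v,r.min(),r.max(),onz(c,((r.min()+r.max())/2,v),.1).round(4))
E
```

```text
[0.54022703 0.10198433 0.25585414]
groove end flo [0.5236 0.1024 0.043 ] tops L/R [0.5246 0.0818 0.063 ] [0.5259 0.1235 0.063 ]
blocks at x=-40 top L,R [0.5739 0.0509 0.063 ] [0.5771 0.1557 0.063 ]
tail [0.5303 0.1023 0.1   ] [0.5313 0.1022 0.117 ]
105 279 356 [0.5382 0.1022 0.1   ]
130 285 357 [0.5497 0.1036 0.1   ]
180 281 354 [0.5743 0.1011 0.1   ]
200 282 352 [0.5847 0.1006 0.1   ]
```

```bash
python3 -m pendant '[[[0,0.2,0,0.5,0],[0,0,0,1,0],[0,0,0,0.7,0],[0,0,0,0.5,0],[0,0,0,0.4,0],[0,0,0,0.3,0],[0,0,0,0,0],[0,0,0,0,0]]]'
python3 -m pendant '[[[0,0,0,0.2,0],[0,0,0,0.1,0],[0,0,0,0,0],[0,0,0,0,0]]]'
```

```text
t: 8.6
tool_pos: [0.6168, 0.1004, 0.0548]
orientation: [0.048, 3.141, 0.0]
force: [0.5, -0.4, -1.9]
opening: 0.0357
gripper_force: 20.0
t: 9.0
tool_pos: [0.6167, 0.1004, 0.0517]
orientation: [0.048, 3.141, 0.0]
force: [-0.9, 0.2, -2.2]
opening: 0.0359
gripper_force: 20.0
```

No resistance, so it went into the bay. A final touch down, then open partway and lift.

```bash
python3 -m pendant '[[[0,0,0,0.1,0],[0,0,0,0,0],[0.6,0,0,0,0],[0.6,0,0,0,0],[0.6,0,0,0,0],[0.6,0,0,0,0],[0.6,0,0,0,0],[0.6,0,0,0,0]]]'
python3 -m pendant '[[[0.6,0,0,-1,0],[0.6,0,0,-2,0],[0.6,0,0,-3,0],[0.6,0,0,-4,0],[0.6,0,0,-4,0],[0.6,0,0,-3,0],[0.6,0,0,-1,0],[0.6,0,0,0,0]]]'
python3 - <<'E'
from h import *
import pickle
st(); c=robot.read_camera("wrist"); pickle.dump(c,open("w5.pkl","wb"))
t=robot.read_camera("side")["img"]
cv2.imwrite("pics/w5.png",np.hstack([cv2.convertScaleAbs(c["img"][20:320,130:530],alpha=1.4),cv2.resize(t[130:290,270:470],(400,320))[:300]]))
E
```

```text
t: 9.8
tool_pos: [0.6166, 0.1003, 0.0506]
orientation: [-0.048, -3.141, 0.0]
force: [0.1, -0.4, 0.2]
opening: 0.0556
gripper_force: 0.0
t: 10.6
tool_pos: [0.6179, 0.1004, 0.2333]
orientation: [0.048, 3.137, 0.001]
force: [-0.2, 0.1, -0.3]
opening: 0.056
gripper_force: 0.0
10.6 [0.6179 0.1004 0.2333] [[-1.0, 0.031, 0.004], [0.031, 1.0, 0.0], [-0.004, 0.0, -1.0]] F [-0.2  0.1 -0.3] op 0.056 0.0
```

View pics/w5.png

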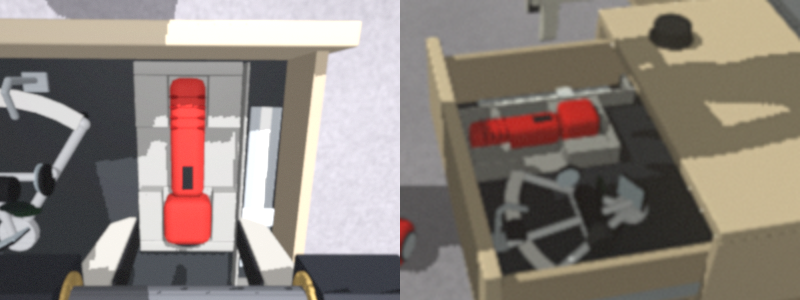

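The flashlight lies flat in the bay, head at the wide end (wrist crop: tail (188,80), head (188,220)). Rule and sextant are undisturbed. Next I move in front of the drawer.

```bash
python3 -m pendant '[[[0,2.5,-1.3,0,0],[0,3.5,-1.8,0,0],[0,3.5,-1.8,0,0],[0,3.5,-1.8,0,0],[0,3,-1.5,0,0],[0,1.5,-0.7,0,0],[0,0,0,0,0]]]'
python3 -m pendant '[[[0,0,0,2,0],[0,0,0,4,0],[0,0,0,4,0],[0,0,0,2.3,0],[0,0,0,1,0],[0,0,0,0,0]]]'
python3 -m pendant '[[[0,-1,0,0,0],[0,-1,0,0,0],[0,-1,0,0,0],[0,-1,0,0,0],[0,-1,0,0,0],[0,-1,0,0,0],[0,-1,0,0,0],[0,-1,0,0,0]]]'
python3 - <<'E'
from h import *
st()
for n in("top","side"): cv2.imwrite(f"pics/{n}6.png",robot.read_camera(n)["img"])
E
```

```text
t: 11.4
tool_pos: [0.4367, 0.0162, 0.2285]
orientation: [-0.05, -3.138, 0.0]
force: [-0.8, 0.0, 0.2]
opening: 0.0046
gripper_force: 0.0
t: 12.0
tool_pos: [0.4376, 0.0172, 0.0954]
orientation: [-0.048, -3.137, -0.001]
force: [0.1, -0.8, 0.7]
opening: 0.0004
gripper_force: 0.0
t: 12.8
tool_pos: [0.5198, 0.0142, 0.0976]
orientation: [-0.048, -3.141, 0.0]
force: [-2.7, -0.2, 1.0]
opening: 0.0005
gripper_force: 0.9
12.8 [0.5198 0.0142 0.0976] [[-1.0, 0.031, -0.0], [0.031, 1.0, -0.0], [0.0, -0.0, -1.0]] F [-2.7 -0.2  1. ] op 0.0005 0.9150943905115128
```

```bash
python3 -m pendant '[[[0,-2,0,0,0],[0,-2,0,0,0],[0,-2,0,0,0],[0,-2,0,0,0],[0,-2,0,0,0],[0,-1.5,0,0,0],[0,-1,0,0,0],[0,-0.5,0,0,0]]]'
python3 -m pendant '[[[0,-0.5,0,0,0],[0,-0.5,0,0,0],[0,-0.5,0,0,0],[0,0,0,0,0],[0,0,0,0,0]]]'
python3 - <<'E'
from h import *
import pickle
st(); c=robot.read_camera("top"); cv2.imwrite("pics/top7.png",c["img"])
a=cv2.resize(c["img"][90:290,210:430],None,fx=2.5,fy=2.5); b=robot.read_camera("side")["img"][80:330,270:520]
cv2.imwrite("pics/t7.png",np.hstack([a,np.vstack([b,np.zeros((250,250,3),np.uint8)])]))
E
```

```text
t: 13.7
tool_pos: [0.6494, 0.0103, 0.0973]
orientation: [-0.048, -3.141, -0.0]
force: [-0.1, 0.3, 0.1]
opening: 0.0007
gripper_force: 0.0
t: 14.2
tool_pos: [0.6642, 0.0098, 0.0978]
orientation: [0.048, 3.141, 0.0]
force: [0.1, -0.7, 0.4]
opening: 0.0006
gripper_force: 0.0
14.2 [0.6642 0.0098 0.0978] [[-1.0, 0.031, 0.001], [0.031, 1.0, 0.0], [-0.001, 0.0, -1.0]] F [ 0.1 -0.7  0.4] op 0.0006 0.0
```

View pics/t7.png

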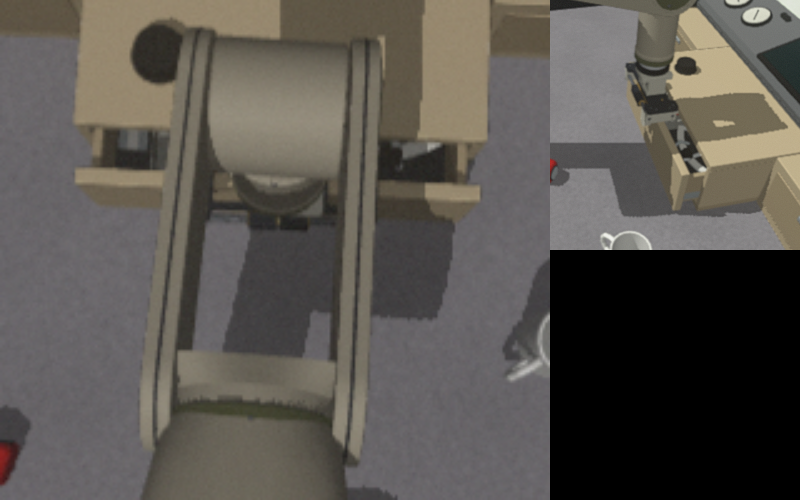

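The drawer is about 30–40 mm open with the front ahead of the fingers (crop: front edge row 170–200, carcass edge at row 127–140). Nothing is disturbed. I'll press slowly, watching the force.

```bash
for i in 1; do python3 -m pendant '[[[0,-0.5,0,0,0],[0,-0.4,0,0,0],[0,-0.3,0,0,0],[0,0,0,0,0]]]' | egrep 'tool_pos|^force'; done
python3 -m pendant '[[[0,-0.4,0,0,0],[0,-0.3,0,0,0],[0,-0.2,0,0,0],[0,0,0,0,0]]]' | egrep 'tool_pos|^force'
python3 -m pendant '[[[0,-0.3,0,0,0],[0,-0.2,0,0,0],[0,0,0,0,0]]]' | egrep 'tool_pos|^force'
```

```text
tool_pos: [0.676, 0.0095, 0.0977]
force: [-2.0, -0.3, 2.0]
tool_pos: [0.6846, 0.0092, 0.0977]
force: [-5.5, -0.7, 2.2]
tool_pos: [0.6895, 0.009, 0.0977]
force: [-6.2, 0.3, 4.3]
```

```bash
python3 -m pendant '[[[0,-0.2,0,0,0],[0,0,0,0,0]]]' | egrep 'tool_pos|^force'
python3 -m pendant '[[[0,-0.2,0,0,0],[0,0,0,0,0]]]' | egrep 'tool_pos|^force'
python3 -m pendant '[[[0,-0.2,0,0,0],[0,0,0,0,0]]]' | egrep 'tool_pos|^force'
python3 -m pendant '[[[0,-0.2,0,0,0],[0,0,0,0,0]]]' | egrep 'tool_pos|^force'
```

```text
tool_pos: [0.6913, 0.0089, 0.0977]
force: [-6.1, -1.0, 2.5]
tool_pos: [0.6933, 0.0089, 0.0976]
force: [-6.0, -0.7, 3.2]
tool_pos: [0.6952, 0.0088, 0.0976]
force: [-6.9, -0.8, 4.2]
tool_pos: [0.6971, 0.0087, 0.0976]
force: [-6.8, 0.1, 3.5]
```

```bash
for k in 1; do python3 -m pendant '[[[0,-0.2,0,0,0],[0,0,0,0,0]]]' | egrep 'tool_pos|^force'; done
python3 -m pendant '[[[0,-0.2,0,0,0],[0,0,0,0,0]]]' | egrep 'tool_pos|^force'
python3 -m pendant '[[[0,-0.2,0,0,0],[0,0,0,0,0]]]' | egrep 'tool_pos|^force'
python3 - <<'E'
from h import *
c=robot.read_camera("side"); cv2.imwrite("pics/s8.png",c["img"])
E
```

```text
tool_pos: [0.6995, 0.0086, 0.0976]
force: [-5.3, -0.4, 2.3]
tool_pos: [0.7015, 0.0085, 0.0976]
force: [-5.8, 0.2, 3.7]
tool_pos: [0.7034, 0.0084, 0.0976]
force: [-6.0, -0.7, 3.3]
```

```bash
python3 -m pendant '[[[0,-0.2,0,0,0],[0,0,0,0,0]]]' | egrep 'tool_pos|^force'
python3 -m pendant '[[[0,-0.15,0,0,0],[0,0,0,0,0]]]' | egrep 'tool_pos|^force'
python3 -m pendant '[[[0,-0.15,0,0,0],[0,0,0,0,0]]]' | egrep 'tool_pos|^force'
```

```text
tool_pos: [0.7055, 0.0084, 0.0976]
force: [-5.1, -0.7, 3.2]
tool_pos: [0.7069, 0.0083, 0.0976]
force: [-5.7, 0.2, 4.1]
tool_pos: [0.7082, 0.0083, 0.0976]
force: [-8.2, -0.6, 3.2]
```

```bash
python3 -m pendant '[[[0,-0.1,0,0,0],[0,0,0,0,0]]]' | egrep 'tool_pos|^force'
python3 -m pendant '[[[0,-0.1,0,0,0],[0,0,0,0,0]]]' | egrep 'tool_pos|^force'
```

```text
tool_pos: [0.7081, 0.0083, 0.0976]
force: [-13.3, -0.3, 8.3]
tool_pos: [0.7081, 0.0083, 0.0976]
force: [-19.4, 0.6, 11.1]
```

Hard stop at 0.708. I release gently and see whether the drawer follows.

```bash
python3 -m pendant '[[[0,0.4,0,0,0],[0,0.3,0,0,0],[0,0.3,0,0,0],[0,0,0,0,0]]]' | egrep 'tool_pos|^force'
python3 -m pendant '[[[0,0.3,0,0,0],[0,0.3,0,0,0],[0,0,0,0,0]]]' | egrep 'tool_pos|^force'
python3 -m pendant '[[[0,0.5,0,0,0],[0,1,0,0,0],[0,0,0,0,0]]]' | egrep 'tool_pos|^force'
python3 -m pendant '[[[0,2,0,0,0],[0,4,0,0,0],[0,4,0,0,0],[0,3,0,0,0],[0,2,0,0,0],[0,0,0,0,0]]]'
python3 - <<'E'
from h import *
import pickle
c=robot.read_camera("top"); pickle.dump(c,open("t9.pkl","wb"))
s=robot.read_camera("side");pickle.dump(s,open("s9.pkl","wb")); 
a=cv2.resize(c["img"][90:250,210:430],None,fx=2,fy=2); b=cv2.resize(s["img"][100:260,330:510],None,fx=2,fy=2)
cv2.imwrite("pics/t9.png",np.hstack([a,b]))
E
```

```text
tool_pos: [0.7002, 0.0086, 0.0975]
force: [-5.9, -1.0, 3.2]
tool_pos: [0.6949, 0.009, 0.0977]
force: [-0.9, -0.4, 0.2]
tool_pos: [0.6791, 0.0095, 0.0975]
force: [0.1, 0.0, -0.7]
t: 19.45
tool_pos: [0.5283, 0.0142, 0.0976]
orientation: [-0.048, -3.141, -0.0]
force: [0.6, -0.5, 0.6]
opening: 0.0005
gripper_force: 0.0
```

View pics/t9.png

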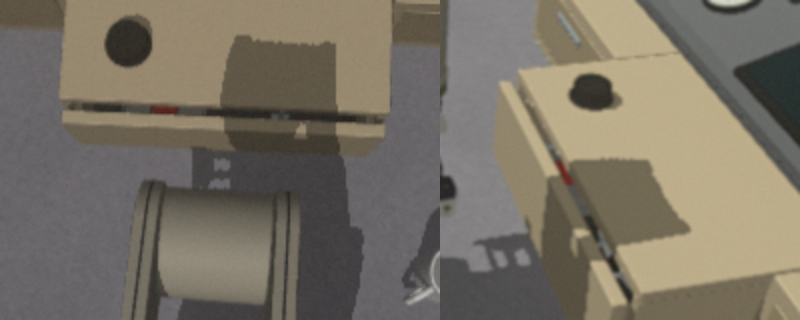

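The gap beyond the front looks small and even (front band rows 110–125, carcass edge row 102 in the crop), and the cap and mug have not moved. I'll check the travel in numbers.

```bash
python3 -m pendant '[[[0,0,0,-3,0],[0,0,0,-3,0],[0,0,0,0,0],[0,0,0,0,0],[0,0,0,0,0]]]' | egrep 'tool_pos|^force'
python3 - <<'E'
from h import *
import pickle
c=robot.read_camera("top"); c9=pickle.load(open("t9.pkl","rb"))
print("diff",np.abs(c["img"][135:165,245:275].astype(int)-c9["img"][135:165,245:275]).mean())
g=cv2.cvtColor(c["img"],cv2.COLOR_BGR2GRAY).astype(int)
for u in (250,262,310,390): print(u,g[136:168,u].tolist())
o=lambda u,v,z: onz(c,(u,v),z)[0].round(4)
print("expected rows for travel 0, .03 :")
cx=onz(c,(250,141),.158)
for tr in (0,.01,.03):
    P=np.array([cx[0]-.028-tr,cx[1],.142]); print(tr,proj(c,P), proj(c,P+[.018,0,0]), "carc",proj(c,cx))
E
```

```text
tool_pos: [0.5301, 0.0139, 0.1567]
force: [-0.7, -0.8, -0.5]
diff 1.9818518518518518
250 [138, 139, 137, 122, 102, 84, 79, 79, 77, 119, 139, 139, 140, 141, 140, 132, 111, 97, 97, 93, 97, 97, 98, 93, 97, 99, 103, 102, 103, 104, 106, 109]
262 [138, 136, 137, 144, 123, 81, 54, 39, 37, 48, 117, 142, 139, 141, 143, 141, 114, 94, 97, 98, 97, 96, 94, 98, 93, 97, 99, 101, 105, 109, 106, 104]
310 [137, 138, 141, 137, 138, 145, 119, 88, 82, 69, 74, 70, 123, 139, 138, 139, 141, 140, 114, 97, 96, 96, 80, 62, 64, 63, 57, 63, 83, 97, 105, 106]
390 [141, 139, 137, 138, 140, 138, 141, 137, 139, 132, 109, 80, 54, 55, 54, 81, 122, 135, 138, 136, 140, 141, 119, 98, 96, 96, 97, 96, 94, 94, 97, 93]
expected rows for travel 0, .03 :
0 [250.84706279 153.06435559] [251.06150423 146.37275169] carc [250. 141.]
0.01 [250.72805229 156.7946869 ] [250.94233559 150.08665293] carc [250. 141.]
0.03 [250.49031259 164.28258055] [250.7042612  157.54184455] carc [250. 141.]
```

Front outer edge at row ~152 and carcass edge at ~140 match a travel of about 0, and the drawer has not moved since release. It is caught, so I'm handing in.

```bash
python3 -c "
from plant import robot
print(robot.close_job())"
```

```text
the job is handed in; nothing more can be done
None
```

The flashlight lies flat in its bay with its head in the wide end, and the drawer is shut and caught after one press. The job is handed in; no verdict was returned.

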